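# Find the setting block and set the length stop

### The job

One of the three shut green tins holds the orange setting block: look in the tins to find it, and leave the blue and black blocks in theirs. Lay the orange block gently and flat in the jig's channel, lengthwise, in front of the carriage, then slide the carriage up so that the block sits between carriage and fixed stop with no gap at either end, and let go. Do not disturb the glue bottle, mallet or sanding block.

Things in the scene. Friction and masses are not known exactly. Their poses are not given: they have to be found in the camera images.
- tin_a: a green-painted tin 120 x 120 mm and 50 mm tall, fixed to the bench, walls and floor 5 mm thick, with a flat hinged lid 5 mm thick; all three tins look the same. Origin: centre of its underside; z up; its +x side is the side away from the hinge. The three tins and the jig stand side by side in any order
- lid_a_bar (a point): middle of the round steel bar handle on the lid of tin_a: bar 10 mm thick, 68 mm long between its posts, parallel to the hinge (the tin's y), its axis 36 mm above the lid's upper face and 106 mm from the hinge line (14 mm from the lid's free edge)
- lid_a_hinge (a point): middle of the lid hinge of tin_a, on the tin's -x rim (the robot's side), 50.5 mm above the bench, at the lid's underside; hinge line along the tin's y
- lid_a (a joint): angle of the lid of tin_a: 0 shut, grows as the far edge rises and swings back towards the robot, 1.9 rad is the fully open stop; a stiff hinge (0.13 N m) that stays where it is left
- tin_b: a green-painted tin 120 x 120 mm and 50 mm tall, fixed to the bench, walls and floor 5 mm thick, with a flat hinged lid 5 mm thick; all three tins look the same. Origin: centre of its underside; z up; its +x side is the side away from the hinge. The three tins and the jig stand side by side in any order
- lid_b_bar (a point): middle of the round steel bar handle on the lid of tin_b: bar 10 mm thick, 68 mm long between its posts, parallel to the hinge (the tin's y), its axis 36 mm above the lid's upper face and 106 mm from the hinge line (14 mm from the lid's free edge)
- lid_b_hinge (a point): middle of the lid hinge of tin_b, on the tin's -x rim (the robot's side), 50.5 mm above the bench, at the lid's underside; hinge line along the tin's y
- lid_b (a joint): angle of the lid of tin_b: 0 shut, grows as the far edge rises and swings back towards the robot, 1.9 rad is the fully open stop; a stiff hinge (0.13 N m) that stays where it is left
- tin_c: a green-painted tin 120 x 120 mm and 50 mm tall, fixed to the bench, walls and floor 5 mm thick, with a flat hinged lid 5 mm thick; all three tins look the same. Origin: centre of its underside; z up; its +x side is the side away from the hinge. The three tins and the jig stand side by side in any order
- lid_c_bar (a point): middle of the round steel bar handle on the lid of tin_c: bar 10 mm thick, 68 mm long between its posts, parallel to the hinge (the tin's y), its axis 36 mm above the lid's upper face and 106 mm from the hinge line (14 mm from the lid's free edge)
- lid_c_hinge (a point): middle of the lid hinge of tin_c, on the tin's -x rim (the robot's side), 50.5 mm above the bench, at the lid's underside; hinge line along the tin's y
- lid_c (a joint): angle of the lid of tin_c: 0 shut, grows as the far edge rises and swings back towards the robot, 1.9 rad is the fully open stop; a stiff hinge (0.13 N m) that stays where it is left
- block_orange: the wanted part: orange plastic setting block, 60 mm long (its x), with square edges, 28 mm wide (its y) and 40 mm tall (its z), about 0.1 kg; origin: centre of its underside. It stands flat in one of the tins, any of the three, at a chance yaw
- block_blue: blue plastic setting block, 45 mm long (its x), with square edges, 28 mm wide (its y) and 40 mm tall (its z), about 0.1 kg; origin: centre of its underside. It stands flat in one of the tins, any of the three, at a chance yaw
- block_black: black plastic setting block, 70 mm long (its x), with square edges, 28 mm wide (its y) and 40 mm tall (its z), about 0.1 kg; origin: centre of its underside. It stands flat in one of the tins, any of the three, at a chance yaw
- jig: length-stop jig fixed to the bench: plywood base 280 x 70 x 12 mm with an open channel along its x, 34 mm wide between aluminium side strips (10 mm thick, 7 mm above the channel floor). At the +x end, away from the robot, a dark steel fixed stop (35 mm above the floor, face 115 mm from the jig's centre); a carriage slides in from the other end. Origin: centre of the base's underside; z up
- jig_home (a point): on the channel floor (12 mm above the bench), on its centre line, 30 mm in front of the fixed stop's face: where the middle of the orange block's underside is when the block lies against the stop. Axes as the jig's
- carriage_grip (a point): centre of the top of the carriage's blue upright grip, 76 mm above the bench; the grip is 40 mm along the channel, 16 mm across it and 32 mm tall. It stands on a black carriage 50 mm long (its face towards the stop is 25 mm ahead of the grip's centre), 32 mm wide, whose top is 44 mm above the bench
- carriage (a joint): position of the carriage along the channel in m: 0 at the end by the robot, grows towards the fixed stop, 0.165 at its limit; 0.135 when its face is 60 mm from the stop. Slides with about 2 N of friction and stays where it is left
- glue: bystander: white glue bottle, 150 mm tall, 60 mm across; origin: centre of its underside
- mallet: bystander: hammer-shaped mallet lying flat on the bench, about 260 mm long, wooden handle and black head; origin about midway along it
- sanding_block: bystander: cork sanding block 70 x 110 x 35 mm; origin: centre of its underside
There are look-alikes about, which are no part of the job. Leave any pink look-alike of the tin_b alone.

How it is judged (in metres and radians):
On the way, in this order (a step that is already met when the one before it is completed fails the run):
1. the orange block is lifted out of its tin (height (world z) of block_orange above 0.06 m), for 0.1 s.
2. the orange block lies flat and lengthwise in the channel, with the carriage still at least 20 mm short of its final place (y of block_orange in the frame of jig_home between -0.005 and 0.005 m and z of block_orange in the frame of jig_home between -0.003 and 0.003 m and angle between block_orange's own z axis and vertical below 0.08 rad and angle between the x axis of block_orange and the x axis of jig, either way round below 0.12 rad and x of block_orange in the frame of jig_home between -0.12 and 0.01 m and value of joint carriage below 0.115 m), for 0.1 s.
At the end, for the whole second after the job is handed in: The orange block lies at rest, flat and lengthwise in the channel, within 3 mm of the place where it touches the fixed stop, and the carriage is within 3 mm of the position (joint 0.135) where it touches the block (y of block_orange in the frame of jig_home between -0.005 and 0.005 m and z of block_orange in the frame of jig_home between -0.003 and 0.003 m and angle between block_orange's own z axis and vertical below 0.08 rad and angle between the x axis of block_orange and the x axis of jig, either way round below 0.12 rad and x of block_orange in the frame of jig_home between -0.003 and 0.003 m and value of joint carriage between 0.132 and 0.138 m and linear speed of block_orange below 0.01 m/s).
It fails at once if the blue or black block is lifted out of its tin (height (world z) of any of block_blue, block_black above 0.045 m).
It fails at once if the orange block is dropped or thrown into the jig (faster than 0.7 m/s within 80 mm of its place there) (distance between block_orange and jig_home below 0.08 m and linear speed of block_orange above 0.7 m/s).
It fails at once if a bystander (glue bottle, mallet, sanding block) is moved by more than 30 mm (distance of any of glue, mallet, sanding_block from where it was at the start of the episode above 0.03 m).
It also fails if it takes over 72 s, if anything falls off the work surface, if the arm or the gripper's body presses on something with over 40 N, if the wrist force passes 120 N, or if a joint passes its speed limit or range.

### The arm

A 6-joint arm with a two-finger parallel gripper is mounted at the origin on the work surface. World frame = base frame: x ahead of the robot, y to its left, z up, the work surface at z = 0. Lengths are in mm, angles in rad, forces in N, time in s.
With the tool pointing down it reaches from about 300 to 950 mm from the base axis. Payload 3.1 kg.
Tool frame: the origin (TCP) lies between the finger pads; the fingertips stand 11 mm ahead of it and the grasp point (between the pads) lies 8 mm behind it; z points along the fingers, y is the line along which they close (so a half turn about z gives the same grasp; the last joint's range is limited). The gripper opens to 85 mm and grips with 20 to 120 N. Pads are 22 mm wide; open, the fingers measure 114 mm over their backs; the gripper's body (76 mm by 85 mm) begins 54 mm behind the grasp point. The pads swing forward as they close: fully open they stand 13 mm farther back than shut.
Start: joints at [1.052, 0.308, 1.634, -0, 1.2, -0.07], TCP at [271.203, 563.099, 242.272] pointing down, gripper open.
Joint ranges: [-3.06, 3.06], [-0.79, 1.96], [0.05, 2.63], [-1.19, 4.34], [0.05, 2.64], [-2.94, 2.94]. Speed limits (rad/s): [2.79, 2.79, 3.14, 3.14, 3.14, 3.14].

### API

Orientations are given as a unit quaternion [x, y, z, w].
In Python, from workcell import manip, imaging, job gives the robot as it stands.
- The arm moves only by the shell command python3 -m inch 'ROWS'. ROWS is text: rows parted by semicolons, each of 7 numbers parted by spaces: the finger opening in mm, from 0 to 85.4, then the shift along the tool's x, y, z in mm, then the turn, a rotation vector about the tool's x, y, z in rad. A call has 1 to 12 rows; each row shifts and turns the commanded pose from where the row before left it, along the tool's axes as they then stand; what a row does not reach is not made up. A row lasts 1/8 s, in which the tool goes at most 62.5 mm and 10.7 degrees, less where a joint would pass 70% of its speed; a pose out of reach is approached as far as the arm can. A call is refused whole if a number of a shift passes 62.5 or a number of a turn 0.188, either way. A call with a gripper value outside its range is refused whole. The fingers move at their own pace and stop on an object; the grip force is fixed at half the most. Time passes only in rows, so rows that do not move let the fingers close. It gives the time, the measured TCP pose, the force, the opening and the grip force at its end, in the units of the state.
- manip.sense(): the state, without advancing time (a new reading comes with each control period).
- imaging.capture(name): name is "scene" or "top" or "wrist"; returns (picture, depth): 480x640x3 uint8, red, green, blue; 480x640 float32, mm along the optical axis (not along the pixel's ray), 0 where there is no reading.
- imaging.camera_info(name): a dict with "camera_matrix" (3x3 intrinsics, pixels), "dist" ([k1, k2, p1, p2, k3] as OpenCV has them; the pictures are not rectified), "position" and "attitude" of the camera in the world. Camera axes: x right, y up, looking along -z (the intrinsics and any distortion apply to the point x, -y, -z); pixel columns grow to the right and rows downward; lengths in mm; the calibration is good to about 2 mm. A picture is of the moment at which its call begins: read the wrist's pose just before it. camera_info takes no time and is no camera call; for the wrist camera it gives the pose at the moment of the call.
- job.sign_off(): hands the job in; it is judged then, once.
Trained networks look in the newest picture that a camera, given by its name, has taken for a name from the list of things; names that differ only in an ending like _2 or _b are one class to them, and where a whole thing is asked for, a point or a joint stands for the part that bears it (a point fixed in the world has none). Each returns a list of dicts, best first, with "p" (0 to 1); they miss things now and then, are a little off and sometimes report something else, mostly with a low value. They report only what shows in the picture. A call takes as long as a camera call. They do not tell look-alikes from the thing itself.
- imaging.trace(target, camera): "region" (480x640 bool, what is visible of it) and "rect" ([left, top, right, bottom] in pixels, round what is visible of it).
The state is a dict: "time_s": time; "q": joint angles; "qvel": joint speeds; "joint_torque": joint torques, N m; "tool_pos": TCP position; "tool_rot": TCP orientation; "ft_force": force on the tool from outside, world axes, zero at the start; "moment": the same for the moment, N m; "width": finger opening in mm; "grip_force": force on a finger pad.
Only numpy, scipy, OpenCV 4.12 (cv2) and the standard library are available. Lean on these libraries where they do the work, as an engineer would, in place of code of your own. Each camera call takes 0.05 s, during which the arm holds its last target. There are 200 camera calls.

## Working session

There is one attempt and no reset: what is moved stays moved. The work goes in short steps, Python scripts to look and compute and a shell command to move; the robot and the scene stay as the last step left them, time stands still between calls to the robot, and variables do not carry over. Pictures are saved under pics/ and viewed, at most 12 in all, crops included, and the job is handed in when it is done.

```bash
mkdir -p pics; ls; cat > h.py <<'E'
import numpy as np, cv2
from scipy.spatial.transform import Rotation as R
from workcell import manip, imaging, job
def pts(cam, depth, info=None):
    i=info or imaging.camera_info(cam); K=np.array(i["camera_matrix"],float)
    v,u=np.mgrid[0:480,0:640]
    n=cv2.undistortPoints(np.stack([u,v],-1).reshape(-1,1,2).astype(float),K,np.array(i["dist"],float)).reshape(480,640,2)
    P=np.stack([n[...,0]*depth,-n[...,1]*depth,-depth],-1)
    a=np.array(i["attitude"]); r=R.from_quat(a) if a.shape==(4,) else R.from_matrix(a)
    W=r.apply(P.reshape(-1,3)).reshape(480,640,3)+np.array(i["position"]); W[depth<=0]=np.nan
    return W
def look(cam):
    i=imaging.camera_info(cam); p,d=imaging.capture(cam); return p,d,pts(cam,d,i)
def save(n,p): cv2.imwrite("pics/"+n,p[...,::-1])
E
python3 - <<'E'
from h import *
s=manip.sense(); print(s["tool_pos"],s["tool_rot"],s["time_s"])
p,d,W=look("top"); save("top.png",p)
q,_,_=look("scene"); save("scene.png",q)
print(imaging.camera_info("top"))
for n in ["tin_a","lid_a_bar","lid_a_hinge","jig","carriage_grip","glue","mallet","sanding_block"]:
    for r in imaging.trace(n,"top")[:5]:
        m=r["region"]; print(n,round(r["p"],2),np.round(r["rect"]),np.round(np.nanmedian(W[m],0)),np.round(np.nanmax(W[m][:,2])))
E
```

```text
pics
[270.80127982 562.40115671 241.05806953] [ 2.22496039e-01  9.74932934e-01 -1.08716887e-03 -3.23727411e-04] 0.0
{'camera_matrix': array([[442.2995466 ,   0.        , 320.61499677],
       [  0.        , 442.2995466 , 245.93233395],
       [  0.        ,   0.        ,   1.        ]]), 'dist': array([-0.09974787,  0.        ,  0.        ,  0.        ,  0.        ]), 'position': array([3.64066237e+02, 1.03430539e+00, 1.09009752e+03]), 'attitude': array([-0.06526284,  0.07103487,  0.70460475, -0.70301277])}
tin_a 0.9 [249. 225. 305. 283.] [542.  91.  55.] 99.0
tin_a 0.81 [389. 319. 452. 377.] [ 321. -234.   55.] 99.0
tin_a 0.74 [378. 141. 435. 204.] [ 751. -224.   54.] 100.0
tin_a 0.67 [183. 236. 240. 292.] [521. 254.  55.] 100.0
tin_a 0.65 [394. 228. 454. 288.] [ 535. -252.   55.] 99.0
lid_a_bar 0.8 [182. 239. 236. 292.] [521. 258.  55.] 100.0
lid_a_hinge 0.71 [184. 238. 235. 293.] [521. 257.  55.] 100.0
jig 0.76 [343. 201. 368. 317.] [542. -90.  13.] 79.0
carriage_grip 0.6 [351. 280. 362. 304.] [457. -86.  46.] 79.0
glue 0.61 [ 94. 272. 139. 305.] [460. 455.  97.] 154.0
mallet 0.87 [483. 205. 525. 304.] [ 587. -483.   22.] 31.0
mallet 0.39 [342. 200. 370. 318.] [542. -90.  14.] 79.0
```

View pics/top.png

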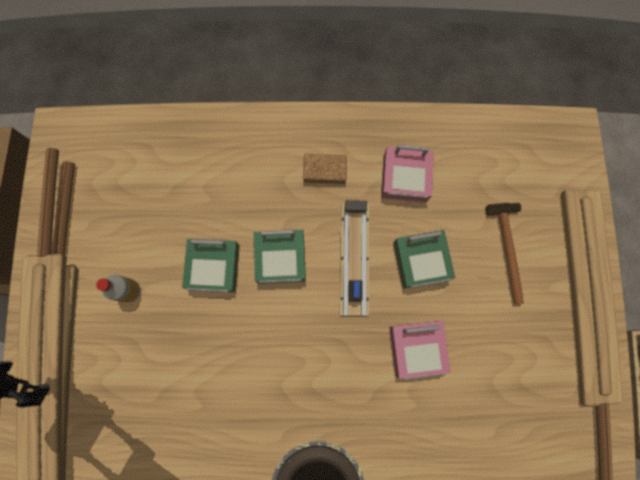

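View pics/scene.png

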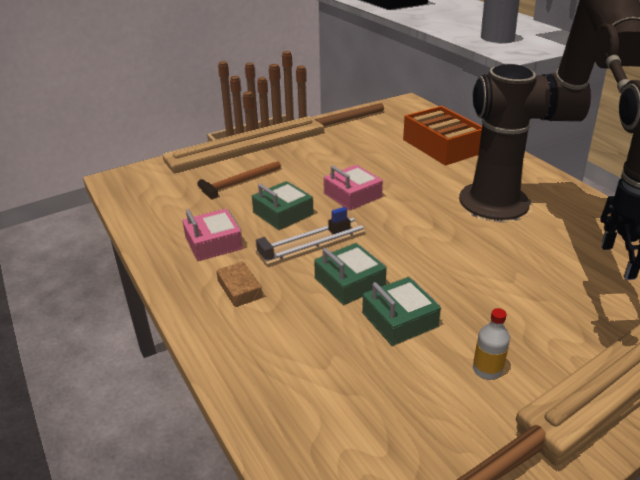

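The top view shows green tins at px (211,266), (280,257) and (425,260). Pink look-alikes stand at (408,173) and (421,350), to be left alone. The jig is at (355,260) with its carriage near the robot at (356,290). The sanding block is at (325,168), mallet (508,250) and glue (115,288). Next I measure the poses and check the choice in a close crop.

```bash
python3 - <<'E'
from h import *
p,d,W=look("top")
save("crop.png",cv2.resize(p[190:330,170:470],None,fx=2.6,fy=2.6,interpolation=cv2.INTER_CUBIC))
v,u=np.mgrid[0:480,0:640]
def rect(m,t):
    P=W[m][:,:2].astype(np.float32); c,s,a=cv2.minAreaRect(P); print(t,m.sum(),np.round(c,1),np.round(s,1),round(a,2), "med z",np.round(np.nanmedian(W[m][:,2]),1))
for (x,y) in [(211,262),(280,254),(425,258)]:
    b=(abs(u-x)<36)&(abs(v-y)<36)
    rect(b&(W[...,2]>85),"bar"); 
    m=b&(W[...,2]>50)&(W[...,2]<62); rect(m,"lid")
b=(abs(u-355)<22)&(abs(v-258)<66)
rect(b&(W[...,2]>7),"jig"); rect(b&(W[...,2]>70),"grip"); rect(b&(W[...,2]>38)&(v<230),"stop"); rect(b&(W[...,2]>38)&(v>260),"carr")
m=b&(W[...,2]>7)&(W[...,2]<30); P=W[m]
for lo in range(430,680,40):
    k=(P[:,0]>lo)&(P[:,0]<lo+40); print(lo, np.round([P[k][:,1].min(),P[k][:,1].max()],1))
E
```

```text
bar 147 [570.6 256. ] [78.1 10.2] 87.91 med z 94.9
lid 2382 [522.6 259. ] [122.2 125.4] 87.85 med z 55.2
bar 140 [592.7  94.4] [10.2 76.6] 2.86 med z 94.7
lid 2413 [544.5  92.2] [124.4 120.4] 2.83 med z 55.1
bar 130 [ 583.9 -250.6] [10.8 75.7] 7.07 med z 94.3
lid 2317 [ 537.2 -259.6] [125.1 120.7] 9.9 med z 54.7
jig 3191 [545.3 -91.2] [ 69.6 281.2] 88.68 med z 13.8
grip 119 [462.8 -88.9] [14.1 39.5] 89.44 med z 75.1
stop 210 [670.4 -93.9] [52.7 23.5] 87.35 med z 45.9
carr 272 [462.1 -89. ] [29.1 47.9] 89.25 med z 47.6
430 [-124.   -54.6]
470 [-124.9  -55.1]
510 [-125.9  -55.7]
550 [-126.4  -58.4]
590 [-127.5  -58.9]
630 [-128.7  -59.5]
670 [-128.9  -59.8]
```

View pics/crop.png

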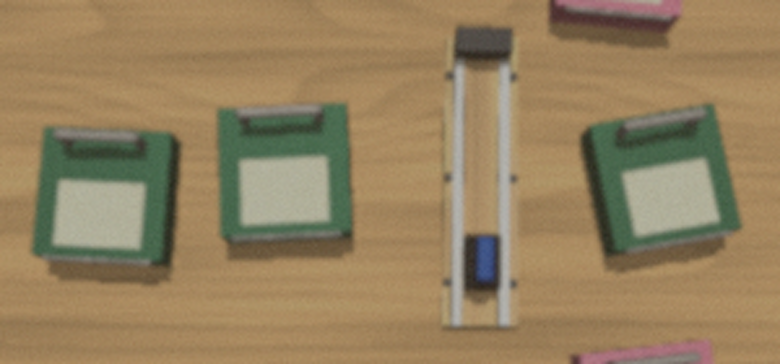

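The three green tins match the description; the pink ones are the look-alikes. I start with the left green tin.

```bash
cat >> h.py <<'E'
def plan(wps, p=None, q=None):
    """wps: (world TCP xyz, yaw deg of closing axis (tool down), opening, n); prints rows"""
    s=manip.sense(); p=np.array(s["tool_pos"]) if p is None else p; r=R.from_quat(s["tool_rot"])
    out=[]
    for P,yaw,w,n in wps:
        a=np.radians(yaw); y=np.array([np.cos(a),np.sin(a),0]); z=np.array([0,0,-1.]); x=np.cross(y,z)
        t=R.from_matrix(np.stack([x,y,z],1)); rv=(r.inv()*t).as_rotvec(); P=np.array(P,float)
        for k in range(n):
            v=r.inv().apply((P-p)/n); d=np.round(v,1); e=np.round(rv/n,3)
            out.append(" ".join("%g"%x for x in [w,*d,*e]))
            p=p+r.apply(d); r=r*R.from_rotvec(e)
        out.append("|")
    print("; ".join(out))
def arc(bar,yaw,th0,th1,n,w=0):
    a=np.radians(yaw); f=np.array([np.cos(a),np.sin(a),0]); h=np.array([*bar[:2],0])-106*f
    f0=lambda t: h+f*(106*np.cos(t)-41*np.sin(t))+np.array([0,0,50.5+106*np.sin(t)+41*np.cos(t)-8])
    return [(f0(t),yaw,w,1) for t in np.linspace(th0,th1,n+1)[1:]]
E
python3 - <<'E'
from h import *
plan([((571,256,190),-2.3,40,8),((571,256,83.5),-2.3,40,4)])
E
```

```text
40 -50.4 -18.3 6.5 -0 -0 0.145; 40 -46 -9.5 5.7 -0 -0 0.145; 40 -41 -2.4 5 -0 -0 0.145; 40 -35.8 3.1 4.4 -0 -0 0.145; 40 -30.6 7.2 3.8 -0 -0 0.145; 40 -25.6 10.1 3.4 -0 -0 0.145; 40 -20.9 12 2.9 -0 -0 0.145; 40 -16.6 13 2.6 -0 -0 0.145; |; 40 -25.4 26.7 31.1 -0 -0 0.001; 40 -19 20.1 23.3 -0 -0 0.001; 40 -14.2 15.1 17.5 -0 -0 0.001; 40 -10.7 11.3 13.1 -0 -0 0.001; |
```

```bash
sed -i 's#(P-p)/n)#(P-p)/(n-k))#' h.py
python3 - <<'E'
from h import *
plan([((571,256,190),-2.3,40,8),((571,256,83.5),-2.3,40,4)])
E
```

```text
40 -50.4 -18.3 6.5 -0 -0 0.145; 40 -52.5 -10.9 6.5 -0 -0 0.145; 40 -53.6 -3.1 6.5 -0 -0 0.145; 40 -53.5 4.6 6.6 -0 -0 0.145; 40 -52.2 12.3 6.5 -0 -0 0.145; 40 -49.9 19.7 6.6 -0 -0 0.145; 40 -46.5 26.7 6.5 -0 -0 0.145; 40 -42.2 33.2 6.6 -0 -0 0.145; |; 40 0 0 26.6 -0 -0 0.001; 40 0 0 26.6 -0 -0 0.001; 40 0 0 26.6 -0 -0 0.001; 40 0 0 26.7 -0 -0 0.001; |
```

```bash
python3 -m inch '40 -50.4 -18.3 6.5 0 0 0.145; 40 -52.5 -10.9 6.5 0 0 0.145; 40 -53.6 -3.1 6.5 0 0 0.145; 40 -53.5 4.6 6.6 0 0 0.145; 40 -52.2 12.3 6.5 0 0 0.145; 40 -49.9 19.7 6.6 0 0 0.145; 40 -46.5 26.7 6.5 0 0 0.145; 40 -42.2 33.2 6.6 0 0 0.145; 40 0 0 0 0 0 0'
python3 - <<'E'
from h import *
p,d,W=look("wrist"); save("w1.png",p)
m=(W[...,2]>85)&(W[...,2]<102); P=W[m][:,:2].astype(np.float32); print(m.sum(),cv2.minAreaRect(P))
plan([((571,256,83.5),-2.3,40,4)])
E
```

```text
time_s: 1.68
tool_pos: [573.3, 252.8, 189.5]
tool_rot: [0.722, 0.692, -0.0, 0.0]
ft_force: [-1.0, 0.1, -1.1]
width: 40.0
grip_force: 0.0
2342 ((579.30712890625, 192.46392822265625), (20.131412506103516, 203.95408630371094), 6.597933769226074)
40 0.4 -0.2 26.5 -0 -0 -0; 40 0.4 -0.2 26.5 -0 -0 -0; 40 0.4 -0.3 26.6 -0 -0 -0; 40 0.3 -0.2 26.5 -0 -0 -0; |
```

View pics/w1.png

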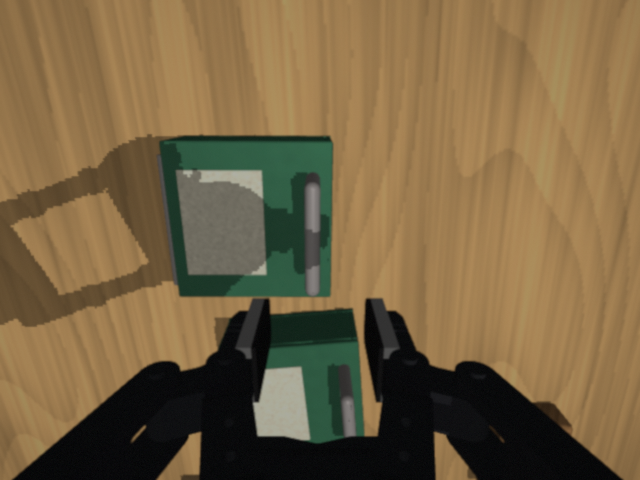

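The wrist view shows the left tin at px (245,215), its bar at (313,235), and the middle tin below between the fingers.

```bash
python3 - <<'E'
from h import *
p,d,W=look("wrist")
for lo,hi in((200,320),(40,150)):
    m=(W[...,2]>85)&(W[...,2]<102)&(W[...,1]>lo)&(W[...,1]<hi); P=W[m][:,:2].astype(np.float32); print(m.sum(),cv2.minAreaRect(P),np.median(W[m],0))
plan([((571,256,83.5),-2.3,40,4)])
E
```

```text
1700 ((572.0096435546875, 255.83189392089844), (77.03775024414062, 9.48049259185791), 87.34005737304688) [572.0684863  259.30010202  94.56964275]
555 ((592.6998901367188, 113.231201171875), (9.888787269592285, 37.056339263916016), 2.7596826553344727) [592.38098593 117.98255073  94.11292434]
40 0.1 0 26.6 -0 -0 0; 40 0.1 0 26.6 -0 -0 0; 40 0.1 0 26.5 -0 -0 0; 40 0.1 0 26.6 -0 -0 0; |
```

```bash
python3 -m inch '40 0.1 0 26.6 0 0 0; 40 0.1 0 26.6 0 0 0; 40 0.1 0 26.5 0 0 0; 40 0.1 0.5 26.6 0 0 0; 0 0 0 0 0 0 0; 0 0 0 0 0 0 0; 0 0 0 0 0 0 0; 0 0 0 0 0 0 0'
python3 - <<'E'
from h import *
s=manip.sense(); plan(arc(s["tool_pos"],-2.3,0,1.7,12))
E
```

```text
time_s: 2.78
tool_pos: [570.4, 257.4, 84.2]
tool_rot: [0.721, 0.693, -0.0, -0.001]
ft_force: [-3.7, 3.1, -2.4]
width: 8.0
grip_force: 58.5
0 0 -6.9 -13.9 -0.002 -0.001 0.002; |; 0 0 -8.8 -13.4 0 -0 -0; |; 0 0 -10.7 -12.1 0 -0 -0; |; 0 0 -12.2 -10.4 0 -0 -0; |; 0 0 -13.6 -8.6 0 -0 -0; |; 0 0 -14.7 -6.6 0 -0 -0; |; 0 0 -15.4 -4.5 0 -0 -0; |; 0 0 -16 -2.2 0 -0 -0; |; 0 0 -16 0 0 -0 -0; |; 0 0 -16 2.3 0 -0 -0; |; 0 0 -15.4 4.6 0 -0 -0; |; 0 0 -14.6 6.6 0 -0 -0; |
```

```bash
python3 -m inch '0 0 -6.9 -13.9 0 0 0; 0 0 -8.8 -13.4 0 0 0; 0 0 -10.7 -12.1 0 0 0; 0 0 -12.2 -10.4 0 0 0; 0 0 -13.6 -8.6 0 0 0; 0 0 -14.7 -6.6 0 0 0; 0 0 -15.4 -4.5 0 0 0; 0 0 -16 -2.2 0 0 0; 0 0 -16 0 0 0 0; 0 0 -16 2.3 0 0 0; 0 0 -15.4 4.6 0 0 0; 0 0 -14.6 6.6 0 0 0'
python3 -m inch '24 0 0 0 0 0 0; 24 0 0 0 0 0 0; 24 0 0 -30 0 0 0; 24 0 0 -50 0 0 0;40 0 0 -30 0 0 0'
python3 - <<'E'
from h import *
p,d,W=look("top"); save("t2.png",p[200:330,160:480])
plan([((592.7,94.4,200),2.8,40,4),((592.7,94.4,84),2.8,40,4)])
E
```

```text
time_s: 4.28
tool_pos: [416.2, 264.6, 149.0]
tool_rot: [0.72, 0.693, 0.006, 0.002]
ft_force: [-3.1, 1.0, 18.3]
width: 7.7
grip_force: 64.0
time_s: 4.9
tool_pos: [412.8, 262.4, 254.5]
tool_rot: [0.721, 0.693, 0.001, 0.001]
ft_force: [-0.8, 0.6, 0.6]
width: 39.3
grip_force: 0.0
40 -40.6 45.9 14.8 0.002 -0.001 -0.022; 40 -41.6 45.1 14.8 0.002 -0.001 -0.022; 40 -42.5 44.1 14.7 0.002 -0.001 -0.022; 40 -43.5 43.2 14.7 0.002 -0.001 -0.022; |; 40 0 -0 29 0 0 0; 40 0 -0 29 0 0 0; 40 0 -0 29 0 0 0; 40 0 -0.1 29 0 0 0; |
```

View pics/t2.png

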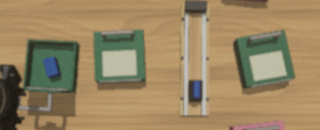

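The left lid is open and shows the blue block at crop px (53,68), so that one stays put. Next is the middle tin.

```bash
python3 -m inch '40 -40.6 45.9 14.8 0 0 -0.022; 40 -41.6 45.1 14.8 0 0 -0.022; 40 -42.5 44.1 14.7 0 0 -0.022; 40 -43.5 43.2 14.7 0 0 -0.022; 40 0 0 0 0 0 0; 40 0 0 0 0 0 0'
python3 - <<'E'
from h import *
plan([((592.7,94.4,84),2.8,40,4)]+arc((592.7,94.4),2.8,0,1.7,12))
E
```

```text
time_s: 5.7
tool_pos: [586.8, 94.3, 192.6]
tool_rot: [0.69, 0.724, -0.001, -0.001]
ft_force: [1.1, -0.5, -0.1]
width: 40.1
grip_force: 0.0
40 -0.1 1.5 27.1 -0 -0 -0; 40 -0 1.5 27.2 -0 -0 -0; 40 -0.1 1.6 27.1 -0 -0 -0; 40 -0 1.5 27.2 -0 -0 -0; |; 0 -0 -6.9 -14.1 -0.002 -0 -0; |; 0 -0 -8.8 -13.4 0 -0 -0; |; 0 -0 -10.7 -12.1 0 -0 -0; |; 0 -0 -12.2 -10.4 0 -0 -0; |; 0 -0 -13.6 -8.6 0 -0 -0; |; 0 -0 -14.7 -6.6 0 -0 -0; |; 0 -0 -15.4 -4.5 0 -0 -0; |; 0 -0 -16 -2.2 0 -0 -0; |; 0 -0 -16 0 0 -0 -0; |; 0 -0 -16 2.3 0 -0 -0; |; 0 -0 -15.4 4.6 0 -0 -0; |; 0 -0 -14.6 6.6 0 -0 -0; |
```

```bash
python3 -m inch '40 0 1.5 27.1 0 0 0; 40 0 1.5 27.1 0 0 0; 40 0 1.6 27.1 0 0 0; 40 0 1.5 27.1 0 0 0; 0 0 0 0 0 0 0; 0 0 0 0 0 0 0; 0 0 0 0 0 0 0; 0 0 0 0 0 0 0'
python3 -m inch '0 0 -6.9 -14 0 0 0; 0 0 -8.8 -13.4 0 0 0; 0 0 -10.7 -12.1 0 0 0; 0 0 -12.2 -10.4 0 0 0; 0 0 -13.6 -8.6 0 0 0; 0 0 -14.7 -6.6 0 0 0; 0 0 -15.4 -4.5 0 0 0; 0 0 -16 -2.2 0 0 0; 0 0 -16 0 0 0 0; 0 0 -16 2.3 0 0 0; 0 0 -15.4 4.6 0 0 0; 0 0 -14.6 6.6 0 0 0'
python3 -m inch '24 0 0 0 0 0 0; 24 0 0 0 0 0 0; 24 0 0 -30 0 0 0; 24 0 0 -50 0 0 0;40 0 0 -30 0 0 0'
python3 - <<'E'
from h import *
p,d,W=look("top"); save("t3.png",cv2.resize(p[200:330,160:480],None,fx=2,fy=2))
hsv=cv2.cvtColor(p,cv2.COLOR_RGB2HSV); m=(hsv[...,0]>3)&(hsv[...,0]<18)&(hsv[...,1]>170)&(hsv[...,2]>90)&(W[...,2]>20)&(W[...,2]<60)
m[:225]=0;m[300:]=0;m[:,:180]=0;m[:,460:]=0
print(m.sum(), np.nanmedian(W[m],0))
plan([((584,-250.6,200),9,40,7),((584,-250.6,84),9,40,4)])
E
```

```text
time_s: 6.7
tool_pos: [592.0, 96.0, 85.6]
tool_rot: [0.689, 0.725, -0.0, -0.001]
ft_force: [-5.2, 3.7, 0.7]
width: 8.0
grip_force: 58.6
time_s: 8.2
tool_pos: [439.0, 88.6, 151.0]
tool_rot: [0.69, 0.724, 0.006, 0.004]
ft_force: [-6.0, 5.5, 25.0]
width: 7.7
grip_force: 64.9
time_s: 8.82
tool_pos: [434.8, 86.5, 256.0]
tool_rot: [0.689, 0.724, 0.001, 0.002]
ft_force: [-0.3, -0.3, -0.3]
width: 39.5
grip_force: 0.0
0 [nan nan nan]
40 -49.2 18.5 8.8 0.001 0 -0.015; 40 -49.5 17.7 8.7 0.001 0 -0.015; 40 -49.7 17 8.7 0.001 0 -0.015; 40 -50 16.3 8.7 0.001 0 -0.015; 40 -50.2 15.5 8.7 0.001 0 -0.015; 40 -50.4 14.8 8.7 0.001 0 -0.015; 40 -50.6 14 8.6 0.001 0 -0.015; |; 40 0 -0.1 29 0.001 0 -0.001; 40 0.1 -0.1 29 0.001 0 -0.001; 40 0 -0 29 0.001 0 -0.001; 40 0.1 -0.1 29 0.001 0 -0.001; |
  return np.nanmean(a, axis, out=out, keepdims=keepdims)
```

View pics/t3.png

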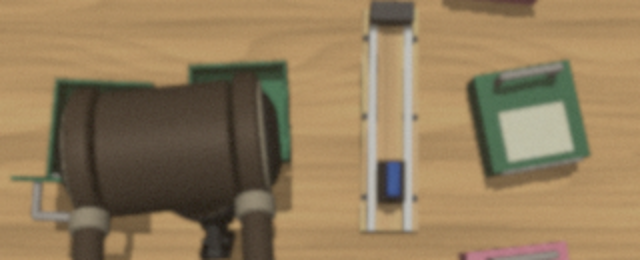

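The arm hides the middle tin (crop px 240,110). I move on to above the third tin and look again from there.

```bash
python3 -m inch '40 -49.2 18.5 8.8 0 0 -0.015; 40 -49.5 17.7 8.7 0 0 -0.015; 40 -49.7 17 8.7 0 0 -0.015; 40 -50 16.3 8.7 0 0 -0.015; 40 -50.2 15.5 8.7 0 0 -0.015; 40 -50.4 14.8 8.7 0 0 -0.015; 40 -50.6 14 8.6 0 0 -0.015; 40 0 0 0 0 0 0; 40 0 0 0 0 0 0'
python3 - <<'E'
from h import *
p,d,W=look("top"); save("t4.png",cv2.resize(p[200:330,160:480],None,fx=2,fy=2))
P=W; k=(W[...,0]>495)&(W[...,0]<600)&(W[...,1]>40)&(W[...,1]<145)&(W[...,2]>38)&(W[...,2]<49)
print(k.sum(), np.median(p[k],0) if k.sum() else 0)
p2,d2,W2=look("wrist")
m=(W2[...,2]>85)&(W2[...,2]<102)&(W2[...,1]>-320)&(W2[...,1]<-190)&(W2[...,0]>540); print(m.sum(),cv2.minAreaRect(W2[m][:,:2].astype(np.float32)))
for n in ["block_orange","block_black"]:
    for r in imaging.trace(n,"top")[:3]: print(n,r["p"],r["rect"],np.nanmedian(W[r["region"]],0))
plan([((584,-250.6,84),9,40,4)]+arc((584,-250.6),9,0,1.7,12))
E
```

```text
time_s: 10.0
tool_pos: [579.2, -250.5, 191.5]
tool_rot: [0.651, 0.759, -0.0, -0.001]
ft_force: [0.0, 0.6, -0.7]
width: 40.5
grip_force: 0.0
335 [64. 59. 51.]
2240 ((690.110107421875, -243.19937133789062), (225.33653259277344, 77.39787292480469), 5.157102584838867)
block_black 0.57 [268.2, 242.9, 290.3, 272.0] [539.91432912  94.49174185  43.90987711]
40 -0.5 1 27.2 0 0 -0; 40 -0.5 1 27.2 0 0 -0; 40 -0.5 1 27.2 0 0 -0; 40 -0.5 1.1 27.2 0 0 -0; |; 0 -0 -6.9 -14.1 0 0 -0.001; |; 0 -0 -8.8 -13.4 0 0 0; |; 0 -0 -10.7 -12.1 0 0 0; |; 0 -0 -12.2 -10.4 0 0 0; |; 0 -0 -13.6 -8.6 0 0 0; |; 0 -0 -14.7 -6.6 0 0 0; |; 0 -0 -15.4 -4.5 0 0 0; |; 0 -0 -15.9 -2.2 0 0 0; |; 0 -0 -16.1 0 0 0 0; |; 0 -0 -16 2.3 0 0 0; |; 0 -0 -15.4 4.5 0 0 0; |; 0 -0 -14.6 6.7 0 0 0; |
```

View pics/t4.png

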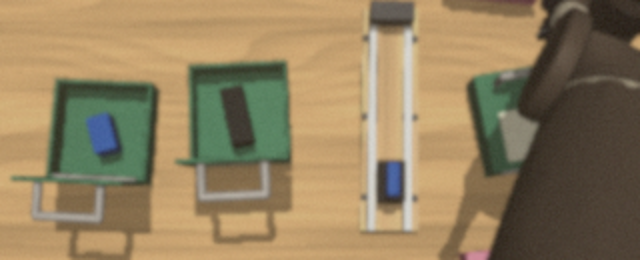

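The black block is in the middle tin (crop px 237,117), so the orange one must be in the right tin. I open that one now. Its bar measures close to the plan, near (584,-250).

```bash
python3 -m inch '40 -0.5 1 27.2 0 0 0; 40 -0.5 1 27.2 0 0 0; 40 -0.5 1 27.2 0 0 0; 40 -0.5 1 26.8 0 0 0; 0 0 0 0 0 0 0; 0 0 0 0 0 0 0; 0 0 0 0 0 0 0; 0 0 0 0 0 0 0'
python3 -m inch '0 0 -6.9 -14 0 0 0; 0 0 -8.8 -13.4 0 0 0; 0 0 -10.7 -12.1 0 0 0; 0 0 -12.2 -10.4 0 0 0; 0 0 -13.6 -8.6 0 0 0; 0 0 -14.7 -6.6 0 0 0; 0 0 -15.4 -4.5 0 0 0; 0 0 -16 -2.2 0 0 0; 0 0 -16 0 0 0 0; 0 0 -16 2.3 0 0 0; 0 0 -15.4 4.6 0 0 0; 0 0 -14.6 6.6 0 0 0'
python3 -m inch '24 0 0 0 0 0 0; 24 0 0 0 0 0 0; 24 0 0 -30 0 0 0; 24 0 0 -50 0 0 0;60 0 0 -30 0 0 0; 60 0 0 0 0 0 0'
python3 - <<'E'
from h import *
p,d,W=look("wrist"); save("w5.png",p)
for r in imaging.trace("block_orange","wrist")[:2]:
    m=r["region"]; print(r["p"],r["rect"],np.nanmedian(W[m],0)); t=m&(W[...,2]>35)&(W[...,2]<52); print(t.sum(),cv2.minAreaRect(W[t][:,:2].astype(np.float32)))
plan([((537,-259.6,200),9,60,3)])
E
```

```text
time_s: 11.2
tool_pos: [583.8, -251.2, 84.7]
tool_rot: [0.65, 0.76, 0.0, -0.0]
ft_force: [-2.5, 3.2, -0.9]
width: 7.9
grip_force: 58.6
time_s: 12.7
tool_pos: [427.0, -278.0, 146.5]
tool_rot: [0.65, 0.76, 0.0, 0.003]
ft_force: [0.3, 2.9, 3.3]
width: 7.4
grip_force: 63.6
time_s: 13.45
tool_pos: [427.8, -278.2, 255.9]
tool_rot: [0.65, 0.76, -0.0, 0.004]
ft_force: [0.5, 0.1, 0.2]
width: 59.3
grip_force: 0.0
0.81 [386.6, 185.3, 460.4, 224.2] [ 531.49112645 -265.7128325    43.42054675]
1973 ((534.799560546875, -268.8875732421875), (60.06011199951172, 28.36323356628418), 7.646309852600098)
60 -0.2 37.6 17.3 -0 0 -0.001; 60 -0.2 37.5 17.4 -0 0 -0.001; 60 -0.3 37.6 17.3 -0 0 -0.001; |
```

View pics/w5.png

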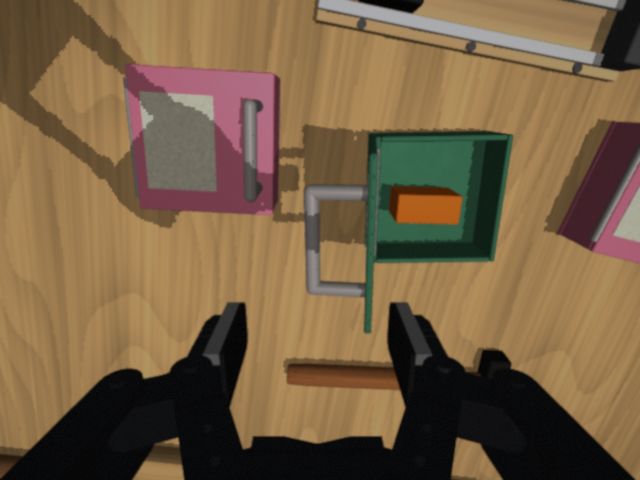

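The right tin holds the orange block at px (425,206), and its lid stands open clear of it. The pink look-alikes beside it are untouched.

```bash
python3 - <<'E'
from h import *
plan([((534.8,-268.9,150),-82.4,40,10)])
E
```

```text
40 -0.9 10.9 10.2 -0 0 0.159; 40 0.8 10.9 10.2 -0 0 0.159; 40 2.5 10.7 10.2 -0 0 0.159; 40 4.2 10.1 10.2 -0 0 0.159; 40 5.7 9.3 10.2 -0 0 0.159; 40 7.1 8.3 10.2 -0 0 0.159; 40 8.4 7.1 10.2 -0 0 0.159; 40 9.4 5.7 10.2 -0 0 0.159; 40 10.1 4.1 10.2 -0 0 0.159; 40 10.7 2.5 10.2 -0 0 0.159; |
```

```bash
python3 -m inch '40 -0.9 10.9 0 0 0 0.159; 40 0.8 10.9 0 0 0 0.159; 40 2.5 10.7 0 0 0 0.159; 40 4.2 10.1 0 0 0 0.159; 40 5.7 9.3 0 0 0 0.159; 40 7.1 8.3 0 0 0 0.159; 40 8.4 7.1 0 0 0 0.159; 40 9.4 5.7 0 0 0 0.159; 40 10.1 4.1 0 0 0 0.159; 40 10.7 2.5 0 0 0 0.159; 40 0 0 0 0 0 0; 40 0 0 0 0 0 0'
python3 - <<'E'
from h import *
p,d,W=look("wrist")
for r in imaging.trace("block_orange","wrist")[:2]:
    m=r["region"]; print(r["p"],r["rect"]); t=m&(W[...,2]>37)&(W[...,2]<50); print(t.sum(),cv2.minAreaRect(W[t][:,:2].astype(np.float32)))
plan([((534.8,-268.9,150),-82.4,40,3),((534.8,-268.9,29),-82.4,40,5)])
E
```

```text
time_s: 15.05
tool_pos: [534.0, -268.5, 250.7]
tool_rot: [0.998, 0.069, -0.001, -0.001]
ft_force: [-0.1, -1.1, 0.3]
width: 40.1
grip_force: 0.0
0.62 [302.8, 164.9, 334.5, 233.4]
1904 ((535.474365234375, -270.3580627441406), (59.895137786865234, 27.32023048400879), 7.402395248413086)
40 0.2 0.1 33.8 -0 0 0.001; 40 0.3 0.1 33.9 -0 0 0.001; 40 0.2 0.1 33.8 -0 0 0.001; |; 40 0 0 24.2 -0 0 0; 40 0 0 24.2 -0 0 0; 40 0.1 0 24.2 -0 0 0; 40 0 0 24.2 -0 0 0; 40 0.1 0.1 24.2 -0 0 0; |
```

```bash
python3 -m inch '40 0.5 0.5 34 0 0 0; 40 0.5 0.5 34 0 0 0; 40 0 0.2 33.5 0 0 0; 40 0 0 24 0 0 0; 40 0 0 24 0 0 0; 40 0 0 24 0 0 0; 40 0 0 24 0 0 0; 40 0 0 24 0 0 0; 40 0 0 0 0 0 0; 40 0 0 0 0 0 0'
python3 -m inch '0 0 0 0 0 0 0; 0 0 0 0 0 0 0; 0 0 0 0 0 0 0; 0 0 0 0 0 0 0'
python3 -m inch '0 0 0 -20 0 0 0; 0 0 0 -35 0 0 0; 0 0 0 -35 0 0 0; 0 0 0 -35 0 0 0; 0 0 0 -20 0 0 0; 0 0 0 0 0 0 0; 0 0 0 0 0 0 0'
```

```text
time_s: 16.4
tool_pos: [536.5, -270.4, 31.6]
tool_rot: [0.998, 0.068, 0.0, 0.0]
ft_force: [0.2, -0.8, 0.0]
width: 39.8
grip_force: 0.0
time_s: 16.9
tool_pos: [537.4, -270.8, 32.5]
tool_rot: [0.998, 0.068, 0.001, 0.001]
ft_force: [-0.6, 0.1, 6.9]
width: 27.0
grip_force: 62.2
time_s: 17.77
tool_pos: [535.0, -269.3, 174.4]
tool_rot: [0.998, 0.068, -0.001, -0.001]
ft_force: [1.0, -0.6, -1.5]
width: 26.8
grip_force: 61.4
```

```bash
python3 - <<'E'
from h import *
plan([((605,-92.5,165),-91.2,0,5)])
E
```

```text
0 18.7 -33.1 1.9 -0 0 0.031; 0 17.6 -33.7 1.9 -0 0 0.031; 0 16.6 -34.3 1.9 -0 0 0.031; 0 15.5 -34.7 1.9 -0 0 0.031; 0 14.3 -35.2 1.8 -0 0 0.031; |
```

```bash
python3 -m inch '0 18.7 -33.1 1.9 0 0 0.031; 0 17.6 -33.7 1.9 0 0 0.031; 0 16.6 -34.3 1.9 0 0 0.031; 0 15.5 -34.7 1.9 0 0 0.031; 0 14.3 -35.2 1.8 0 0 0.031; 0 0 0 0 0 0 0; 0 0 0 0 0 0 0; 0 0 0 0 0 0 0'
python3 - <<'E'
from h import *
p,d,W=look("wrist"); save("w6.png",p)
for lo in range(440,700,30):
    k=(W[...,0]>lo)&(W[...,0]<lo+30)&(abs(W[...,1]+92)<60)&(W[...,2]>15)&(W[...,2]<25)
    if k.sum()>20:
        y=np.sort(W[k][:,1]); print(lo+15,k.sum(),np.round(np.percentile(y,[1,99]),1), np.round([y[y<-92].max() if (y<-92).any() else 0,y[y>-92].min() if (y>-92).any() else 0],1), np.median(W[k][:,2]))
for r in imaging.trace("block_orange","wrist")[:1]:
    m=r["region"]; print(r["p"],r["rect"],np.nanpercentile(W[m],[2,50,98],axis=0))
plan([((605,-92.5,39.5),-91.2,0,5)])
E
```

```text
time_s: 18.77
tool_pos: [605.2, -94.1, 165.6]
tool_rot: [1.0, -0.01, -0.001, 0.0]
ft_force: [0.4, 0.4, -1.5]
width: 27.0
grip_force: 61.4
575 72 [-122.1  -68.1] [-112.6  -77. ] 17.726696463565617
605 967 [-122.5  -68.8] [-112.5  -79. ] 17.869727198786848
635 1059 [-123.1  -69.6] [-113.3  -79.5] 17.907801258440827
665 293 [-123.6  -70. ] [-113.9  -79.8] 17.804773159977174
0.88 [277.9, 242.9, 357.7, 418.2] [[ 575.98057746 -108.24259991  143.09494177]
 [ 614.45528963  -95.08836699  176.90976587]
 [ 633.86428543  -81.88895486  178.1323962 ]]
0 -0.1 -0.3 25.3 0 0 0; 0 -0.1 -0.4 25.3 0 0 0; 0 -0.1 -0.3 25.4 0 0 0; 0 -0.1 -0.4 25.3 0 0 0; 0 -0.2 -0.3 25.4 0 0 0; |
```

View pics/w6.png

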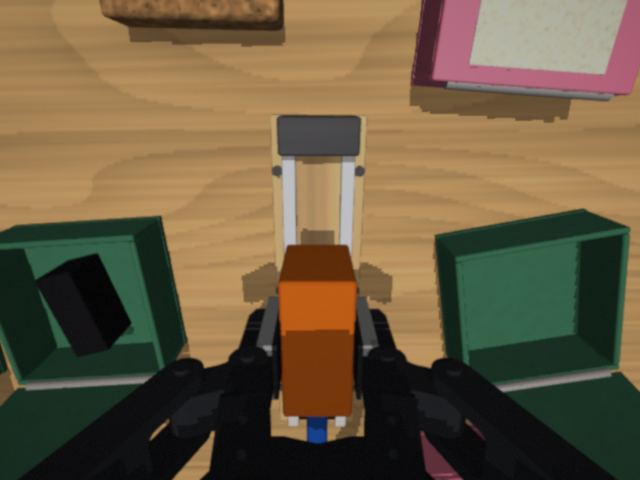

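The stop is at px (318,135) with the strips at (289,200) and (347,200). The gripped block is centred at (318,330), over the channel. I lower to just above it and re-check.

```bash
python3 -m inch '0 0 0.5 25 0 0 0; 0 0 0 25 0 0 0; 0 0 0 25 0 0 0; 0 0 0 20 0 0 0; 0 0 0 12 0 0 0; 0 0 0 0 0 0 0; 0 0 0 0 0 0 0; 0 0 0 0 0 0 0'
python3 - <<'E'
from h import *
p,d,W=look("wrist"); save("w7.png",p[100:480,170:470])
for lo in range(590,700,20):
    k=(W[...,0]>lo)&(W[...,0]<lo+20)&(abs(W[...,1]+94)<40)&(W[...,2]>15)&(W[...,2]<25)
    if k.sum()>20:
        y=np.sort(W[k][:,1]); print(lo+10,k.sum(),np.round(np.percentile(y,[1,99]),1), np.round([y[y<-94].max() if (y<-94).any() else 0,y[y>-94].min() if (y>-94).any() else 0],1))
m=imaging.trace("block_orange","wrist")[0]["region"]; t=m&(W[...,2]>55)
print(cv2.minAreaRect(W[t][:,:2].astype(np.float32)))
P=W[t]; z0=np.median(P[:,2]); P=P[abs(P[:,2]-z0)<3]; print(z0,np.linalg.lstsq(np.c_[P[:,:2]-P[:,:2].mean(0),np.ones(len(P))],P[:,2],rcond=None)[0])
print(np.percentile(P[:,1],[1,99]),np.nanpercentile(W[m][:,2],1),manip.sense()["tool_pos"])
E
```

```text
time_s: 19.88
tool_pos: [607.0, -93.8, 60.5]
tool_rot: [1.0, -0.01, 0.001, 0.0]
ft_force: [0.8, 0.0, -0.7]
width: 27.2
grip_force: 61.4
600 465 [-122.3  -68.6] [-114.8  -74.8]
620 1366 [-122.6  -69.2] [-112.8  -79.2]
640 1673 [-123.1  -69.7] [-113.1  -79.6]
660 484 [-123.2  -70. ] [-113.7  -79.8]
680 109 [-122.2  -71.3] [-94.2 -93.8]
((605.5913696289062, -94.82228088378906), (28.691532135009766, 61.253334045410156), 88.20387268066406)
71.91386185667528 [-5.86605529e-03  7.16157469e-04  7.19603340e+01]
[-108.17997061  -80.97851086] 34.521163727872555 [606.68747324 -93.78881079  60.29974308]
```

View pics/w7.png

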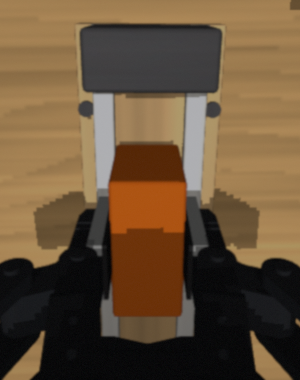

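The block is level and hovers over the channel about 20 mm up, 0.8 mm left of its centre line. I lower it with that correction.

```bash
python3 -m inch '0 0 0.8 0 0 0 0; 0 0 0 5 0 0 0; 0 0 0 5 0 0 0; 0 0 0 5 0 0 0; 0 0 0 3 0 0 0; 0 0 0 0 0 0 0; 0 0 0 0 0 0 0'
python3 -m inch '0 0 0 1 0 0 0; 0 0 0 0 0 0 0; 0 0 0 1 0 0 0; 0 0 0 0 0 0 0; 0 0 0 0 0 0 0'
```

```text
time_s: 20.85
tool_pos: [606.1, -94.5, 41.5]
tool_rot: [1.0, -0.01, 0.0, 0.0]
ft_force: [-0.1, 0.3, -1.7]
width: 27.0
grip_force: 61.4
time_s: 21.48
tool_pos: [606.1, -94.5, 39.5]
tool_rot: [1.0, -0.01, 0.0, 0.0]
ft_force: [-0.2, -0.4, 0.6]
width: 26.8
grip_force: 61.6
```

```bash
python3 -m inch '0 0 0 0.6 0 0 0; 0 0 0 0 0 0 0; 0 0 0 0 0 0 0'
python3 -m inch '36 0 0 0 0 0 0; 36 0 0 0 0 0 0; 36 0 0 0 0 0 0; 36 0 0 -10 0 0 0; 36 0 0 -30 0 0 0; 36 0 0 -50 0 0 0; 36 0 0 -40 0 0 0; 36 0 0 0 0 0 0; 36 0 0 0 0 0 0'
python3 - <<'E'
from h import *
p,d,W=look("wrist")
m=imaging.trace("block_orange","wrist")[0]["region"]; t=m&(W[...,2]>45)&(W[...,2]<58)
print(cv2.minAreaRect(W[t][:,:2].astype(np.float32)),np.median(W[t],0))
P=W[t]; print(np.linalg.lstsq(np.c_[P[:,:2]-P[:,:2].mean(0),np.ones(len(P))],P[:,2],rcond=None)[0])
k=(W[...,0]>600)&(W[...,0]<660)&(abs(W[...,1]+94)<40)&(W[...,2]>15)&(W[...,2]<25); print(np.percentile(W[k][:,1],[1,99]))
plan([((463,-90,160),-91.2,36,4),((463,-90,72),-91.2,36,4)])
E
```

```text
time_s: 21.85
tool_pos: [606.1, -94.5, 39.5]
tool_rot: [1.0, -0.01, 0.0, 0.0]
ft_force: [-2.4, 0.6, 5.5]
width: 27.0
grip_force: 62.2
time_s: 22.98
tool_pos: [605.6, -94.4, 168.8]
tool_rot: [1.0, -0.01, -0.0, -0.0]
ft_force: [-0.7, 0.5, -0.8]
width: 35.6
grip_force: 0.0
((605.054443359375, -95.42973327636719), (28.06691551208496, 59.73115539550781), 88.93867492675781) [607.30054706 -95.47667447  50.86725647]
[-7.24830079e-03  1.65744123e-03  5.08097851e+01]
[-123.19564403  -69.37431442]
36 -35.4 -0.4 1.9 -0 0.001 0; 36 -35.4 -0.3 1.8 -0 0.001 0; 36 -35.4 -0.4 1.8 -0 0.001 0; 36 -35.4 -0.3 1.8 -0 0.001 0; |; 36 -0 0 22 -0 -0 0; 36 -0 0 22 -0 -0 0; 36 -0 0 22 -0 -0 0; 36 -0.1 0 22 -0 -0 0; |
```

```bash
python3 -m inch '36 -35.4 -0.1 1 0 0 0; 36 -35.4 0 1 0 0 0; 36 -35.4 0 1 0 0 0; 36 -35.4 0 1 0 0 0; 36 0 0 0 0 0 0; 36 0 0 0 0 0 0'
python3 - <<'E'
from h import *
p,d,W=look("wrist")
k=(W[...,2]>70)&(W[...,2]<82)&(abs(W[...,1]+90)<14)&(abs(W[...,0]-463)<45); print(k.sum(),cv2.minAreaRect(W[k][:,:2].astype(np.float32)) if k.sum() else 0)
plan([((463,-91.4,62),-91.2,36,5)])
E
```

```text
time_s: 23.82
tool_pos: [464.7, -91.7, 164.3]
tool_rot: [1.0, -0.01, -0.0, -0.0]
ft_force: [0.9, 0.7, 1.1]
width: 36.1
grip_force: 0.0
1488 ((464.3823547363281, -92.02163696289062), (15.977964401245117, 39.335140228271484), 88.30560302734375)
36 -0.5 -0.1 20.5 0 -0 0; 36 -0.5 -0.1 20.5 0 -0 0; 36 -0.4 -0.1 20.5 0 -0 0; 36 -0.5 -0 20.5 0 -0 0; 36 -0.4 -0.1 20.6 0 -0 0; |
```

```bash
python3 -m inch '36 0 0 22 0 0 0; 36 0 0 20 0 0 0; 36 0 0 20 0 0 0; 36 0 0 20 0 0 0; 36 0 0 20 0 0 0; 0 0 0 0 0 0 0; 0 0 0 0 0 0 0; 0 0 0 0 0 0 0; 0 0 0 0 0 0 0'
python3 -m inch '0 8 0 0 0 0 0; 0 16 0 0 0 0 0; 0 16 0 0 0 0 0; 0 16 0 0 0 0 0; 0 16 0 0 0 0 0; 0 8 0 0 0 0 0; 0 5 0 0 0 0 0; 0 4 0 0 0 0 0; 0 4 0 0 0 0 0; 0 4 0 0 0 0 0; 0 0 0 0 0 0 0; 0 0 0 0 0 0 0'
python3 -m inch '0 3 0 0 0 0 0; 0 3 0 0 0 0 0; 0 2 0 0 0 0 0; 0 0 0 0 0 0 0; 0 0 0 0 0 0 0'
```

```text
time_s: 25.0
tool_pos: [463.4, -91.1, 61.9]
tool_rot: [1.0, -0.01, -0.001, -0.0]
ft_force: [2.1, 2.6, -16.5]
width: 15.0
grip_force: 59.0
time_s: 26.5
tool_pos: [561.1, -93.5, 62.0]
tool_rot: [1.0, -0.01, -0.0, -0.0]
ft_force: [-1.0, -0.0, -26.7]
width: 14.9
grip_force: 59.4
time_s: 27.12
tool_pos: [568.9, -93.7, 62.0]
tool_rot: [1.0, -0.01, -0.001, 0.0]
ft_force: [-1.5, -1.1, -25.8]
width: 15.1
grip_force: 59.3
```

```bash
python3 -m inch '0 1.5 0 0 0 0 0; 0 1.5 0 0 0 0 0; 0 0 0 0 0 0 0; 0 0 0 0 0 0 0'
python3 -m inch '0 1 0 0 0 0 0; 0 0 0 0 0 0 0; 0 0 0 0 0 0 0'
python3 -m inch '0 1 0 0 0 0 0; 0 0 0 0 0 0 0; 0 0 0 0 0 0 0'
```

```text
time_s: 27.62
tool_pos: [571.9, -93.8, 62.0]
tool_rot: [1.0, -0.01, -0.001, 0.0]
ft_force: [-2.1, -0.7, -26.0]
width: 14.5
grip_force: 59.4
time_s: 28.0
tool_pos: [572.8, -93.8, 62.0]
tool_rot: [1.0, -0.01, -0.001, 0.0]
ft_force: [-2.1, -1.5, -24.9]
width: 14.8
grip_force: 59.4
time_s: 28.38
tool_pos: [573.8, -93.8, 62.0]
tool_rot: [1.0, -0.01, -0.001, 0.0]
ft_force: [-1.8, -1.2, -26.0]
width: 14.9
grip_force: 59.4
```

```bash
python3 -m inch '0 1 0 0 0 0 0; 0 0 0 0 0 0 0; 0 0 0 0 0 0 0'
python3 -m inch '0 0.7 0 0 0 0 0; 0 0 0 0 0 0 0; 0 0 0 0 0 0 0'
python3 -m inch '0 0.7 0 0 0 0 0; 0 0 0 0 0 0 0; 0 0 0 0 0 0 0'
```

```text
time_s: 28.75
tool_pos: [574.8, -93.9, 62.0]
tool_rot: [1.0, -0.01, -0.001, 0.0]
ft_force: [-1.5, -2.0, -25.7]
width: 14.6
grip_force: 59.4
time_s: 29.12
tool_pos: [575.4, -93.9, 62.0]
tool_rot: [1.0, -0.01, -0.001, 0.0]
ft_force: [-3.2, -1.9, -25.9]
width: 15.1
grip_force: 59.4
time_s: 29.5
tool_pos: [576.1, -93.9, 62.0]
tool_rot: [1.0, -0.01, -0.001, 0.0]
ft_force: [-1.8, -0.8, -25.6]
width: 14.6
grip_force: 59.4
```

```bash
python3 - <<'E'
from h import *
p,d,W=look("wrist")
m=imaging.trace("block_orange","wrist")[0]["region"]; t=m&(W[...,2]>45)&(W[...,2]<58)
P=W[t]; print(np.percentile(P,[1,99],axis=0))
k=(abs(W[...,1]+95)<12)&(W[...,2]>40)&(W[...,2]<52)&~m&(W[...,0]>640); print(np.percentile(W[k],[1,99],axis=0))
E
```

```text
[[ 601.9858658  -109.69774204   49.38837511]
 [ 659.88261804  -82.46066557   52.379328  ]]
[[ 660.94322836 -106.71286864   44.0122706 ]
 [ 685.25346236  -83.25961942   47.49692722]]
```

```bash
python3 -m inch '0 0.6 0 0 0 0 0; 0 0 0 0 0 0 0; 0 0 0 0 0 0 0'
python3 -m inch '0 0.6 0 0 0 0 0; 0 0 0 0 0 0 0; 0 0 0 0 0 0 0'
```

```text
time_s: 29.98
tool_pos: [576.5, -93.9, 62.0]
tool_rot: [1.0, -0.01, -0.001, 0.0]
ft_force: [-2.4, -0.7, -25.3]
width: 14.7
grip_force: 59.5
time_s: 30.35
tool_pos: [576.5, -93.9, 62.0]
tool_rot: [1.0, -0.009, -0.002, -0.0]
ft_force: [-5.2, -1.8, -23.8]
width: 14.9
grip_force: 59.6
```

The carriage has stopped and the force has risen, so it is in contact at both ends. I release, rise and check.

```bash
python3 -m inch '0 0.4 0 0 0 0 0; 0 0 0 0 0 0 0; 36 0 0 0 0 0 0; 36 0 0 0 0 0 0; 36 0 0 0 0 0 0; 36 0 0 -20 0 0 0; 36 0 0 -40 0 0 0; 36 0 0 -40 0 0 0; 36 0 0 -20 0 0 0; 36 -40 0 0 0 0 0; 36 0 0 0 0 0 0; 36 0 0 0 0 0 0'
python3 - <<'E'
from h import *
p,d,W=look("wrist"); save("w9.png",p)
m=imaging.trace("block_orange","wrist")[0]["region"]; t=m&(W[...,2]>45)&(W[...,2]<58)
print(cv2.minAreaRect(W[t][:,:2].astype(np.float32)),np.median(W[t],0))
k=(abs(W[...,1]+95)<12)&(W[...,2]>40)&(W[...,2]<52)&~m&(W[...,0]>640); print(np.percentile(W[k],[1,99],axis=0))
k=(W[...,2]>70)&(W[...,2]<82)&(abs(W[...,1]+94)<14)&(abs(W[...,0]-576)<45); print(cv2.minAreaRect(W[k][:,:2].astype(np.float32)))
E
```

```text
time_s: 31.85
tool_pos: [539.6, -93.3, 184.4]
tool_rot: [1.0, -0.01, 0.002, 0.0]
ft_force: [0.7, 0.0, 0.8]
width: 35.8
grip_force: 0.0
((630.9931640625, -95.84599304199219), (28.36309242248535, 59.54834747314453), 88.99083709716797) [632.74114797 -95.88567026  50.91632422]
[[ 661.46187083 -106.62775686   44.16298561]
 [ 684.77093027  -83.35226795   47.76350311]]
((576.1327514648438, -94.64996337890625), (15.812844276428223, 39.64826202392578), 89.45722961425781)
```

View pics/w9.png

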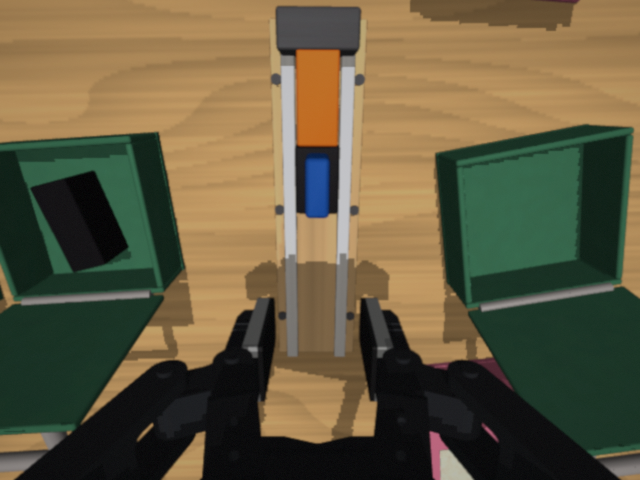

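The orange block sits at px (318,98), tight between the stop (318,30) and the carriage (318,180), with no gaps. The black block is still in its tin and the gripper is clear.

```bash
python3 -c "
from workcell import job; print(job.sign_off())"
```

```text
the job is handed in; nothing more can be done
None
```

The orange block was in the right-hand tin; it now lies flat in the channel, tight between carriage and fixed stop, and I handed the job in at about 32 s (no verdict was returned).

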